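# Carry a tall fresh print upright on its rocking bed to the cooling fan

## Task

A tall figure, freshly printed and still soft, is stuck to a print bed that rocks on a pin in a hand carrier, and it now leans over onto an end stop. Lift the carrier by its grip bar and, where it stood, first bring the figure upright with the carrier about level, the bed balanced free between its stops for a few seconds; then carry it, still balanced, over to the cooling mat in front of the fan, without touching the figure or its bed and without letting it fall back to a stop. Keep it balanced upright over the middle of the mat for at least 6 seconds and finish there still holding the carrier in the air, balanced and steady, as the arm then stays frozen for a second; leave everything else on the table alone.

Things in the scene. Friction and masses are not known exactly. Their poses are not given: they have to be found in the camera images.
- carrier: loose hand carrier, about 0.92 kg with the bed. Black base plate 110 mm (x) by 370 mm (y, from -180 to +190), 6 mm thick; origin on its underside below the grip bar, z up when level. At y = -148 mm a 42 mm stepper motor; at y = +72 and +188 mm aluminium uprights, 36 mm wide, that carry the rocking bed. Centre of mass about 5 mm to +y of the bar
- grip (a point): middle of the carrier's grip bar, 140 mm above its underside at x = y = 0; axes as the carrier's. Bar 24 mm wide (x), 70 mm long (y), 24 mm high, on two posts at y = -26 and +26 mm: pinch it across x from above with about 45 N
- bed: rocking bed, one rigid piece: plate, tall blue figure stuck on it, steel ballast block hung 67 mm under the pin. Origin on the pin, z along the figure, y along the pin. Turns only about the carrier's y: positive = figure's top leans to the carrier's +x; end stops at -0.35 and +0.35 rad from square with the carrier; starts on the + stop. 0.36 kg (hidden +-8 %), inertia about the pin 0.00244 kg m2
- pin (a point): middle of the pin on the carrier, at y = +130 mm, 115 mm above its underside. Bed slightly top-heavy (centre of mass 3.5 mm above the pin): gravity 0.0122 N m per rad lean, soft springs to the carrier 0.0090 N m/rad, damping 0.0015 N m s/rad, no dry friction. Lean a from vertical, carrier tilt c, same axis: a'' = 5.0 a - 3.7 (a - c) - 0.6 (a' - c'), rad and s: unstable at c = 0
- plate (a point): middle of the bed plate's top, 15 mm above the pin; steel plate 150 mm (x) by 96 mm (y) by 6 mm. It leaves the stop when the carrier is tilted 0.09 to 0.12 rad or more against the lean (figure's top moved back towards vertical)
- figure_top (a point): top of the figure's round head, 189 mm above the pin along the bed's z; figure 174 mm tall: 70 mm wide foot, 40 mm column, 68 mm head
- mat: fixed cooling station: grey-black mat 140 mm (x) by 200 mm (y), 4 mm thick, origin under its middle; a 90 mm wide, 98 mm high fan stands on its +x side, front face 190 mm from the mat's middle. 'Over the mat' means the middle of the carrier's base above the mat's middle; the yaw does not matter
- octopus: bystander: small printed octopus, 120 mm across, 56 mm high, lying loose; origin under its middle
- spool: bystander: small filament spool lying flat, 100 mm across, 40 mm high; origin under its middle
- jar: bystander: jar 56 mm across, 100 mm high; origin under its middle

How it is judged:
By the outcome, as a careful person would: the job done as asked, in the order asked, and still so for the second after the job is handed in, while the arm keeps its last pose, push and grip.
It also fails if it takes over 72 s, if anything falls off the work surface, if the arm or the gripper's body presses on something with over 40 N, if the wrist force passes 120 N, or if a joint passes its speed limit or range.

## Robot

A 6-joint arm with a two-finger parallel gripper is mounted at the origin on the work surface. World frame = base frame: x ahead of the robot, y to its left, z up, the work surface at z = 0. Lengths are in m, angles in rad, forces in N, time in s.
With the tool pointing down it reaches from about 0.325 to 0.775 m from the base axis. Payload 5.5 kg.
Tool frame: the origin (TCP) lies on the centre line of the jaws, within the pads' length; the fingertips stand 19 mm ahead of it and the grasp point (between the pads) is the TCP (nose_length is the distance from the TCP to the fingertips, in m); z points along the fingers, y is the line along which they close (so a half turn about z gives the same grasp; the last joint's range is limited). The gripper opens to 88 mm and grips with 3 to 60 N. Pads are 20 mm wide; open, the fingers measure 115 mm over their backs; the gripper's body (75 mm by 178 mm) begins 61 mm behind the grasp point.
Start: joints at [-1.376, 0.091, 1.231, -0, 1.82, -0.057], TCP at [0.149, -0.581, 0.242] pointing down, gripper open.
Joint ranges: [-2.87, 2.87], [-0.86, 2.18], [0.17, 2.46], [-1.51, 4.65], [0.06, 2.69], [-2.65, 2.65]. Speed limits (rad/s): [2.57, 2.57, 3.01, 3.14, 3.14, 3.14].

## Interface

Orientations are given as a 3x3 rotation matrix whose columns are the frame's x, y, z axes.
In Python, from plant import * gives the robot as it stands.
- The arm moves only by the tool drive_tool, never from a script. Its argument "targets" is a list of rows, each a list of 3 entries, a list of its own where there are three numbers: the shift along the tool's x, y, z in mm, then the turn, a rotation vector about the tool's x, y, z in degrees, then the opening, from -1 (shut) to 1 (fully open). A call has 1 to 20 rows; each row shifts and turns the commanded pose from where the row before left it, along the tool's axes as they then stand; what a row does not reach is not made up. A row lasts 1/12 s, in which the tool goes at most 41.7 mm and 7.16 degrees, less where a joint would pass 70% of its speed; a pose out of reach is approached as far as the arm can. A call is refused whole if a number of a shift passes 41.7 or a number of a turn 7.16, either way. A call with a gripper value outside its range is refused whole. The fingers move at their own pace and stop on an object; "force" is the grip in N (left out, the last holds). Time passes only in rows, so rows that do not move let the fingers close. It gives the time, the measured TCP pose, the force, the opening and the grip force at its end, in the units of the state.
- observe(): the state, without advancing time (a new reading comes with each control period).
- grab_frame(name): name is "scene" or "top" or "wrist"; returns a dict with "frame" (480x640x3 uint8, red, green, blue), "range_z" (480x640 float32, m along the optical axis (not along the pixel's ray), 0 where there is no reading), "fx", "fy", "cx", "cy" (pixels), "dist" ([k1, k2, p1, p2, k3] as OpenCV has them; the pictures are not rectified), "pose" (4x4, takes a point from camera to world coordinates); the wrist camera has in their place "tool_from_camera" (4x4, takes a point from camera to tool coordinates, whose origin is the TCP and whose axes are the flange's). Camera axes: x right, y down, z forward; pixel columns grow to the right and rows downward; lengths in m; the calibration is good to about 2 mm. A picture is of the moment at which its call begins: read the wrist's pose just before it.
- job_done(): hands the job in; it is judged then, once.
The state is a dict: "t": time; "qpos": joint angles; "joint_velocities": joint speeds; "effort": joint torques, N m; "position": TCP position; "orientation": TCP orientation; "ft_force": force on the tool from outside, world axes, zero at the start; "torque": the same for the moment, N m; "opening": finger opening in m; "finger_force": force on a finger pad.
Only numpy, scipy, OpenCV 4.12 (cv2) and the standard library are available. Lean on these libraries where they do the work, as an engineer would, in place of code of your own. Each camera call takes 0.05 s, during which the arm holds its last target. There are 200 camera calls.

## Working session

There is one attempt and no reset: what is moved stays moved. The work goes in short steps, Python scripts to look and compute and a tool call to move; the robot and the scene stay as the last step left them, time stands still between calls to the robot, and variables do not carry over. Pictures are saved under pics/ and viewed, at most 10 in all, crops included, and the job is handed in when it is done.

Besides the shell and the picture viewer there is one more tool, called after "Call:" as name(argument=value, ...) on one line, values as JSON. drive_tool: Moves the arm, as the interface text tells. Its arguments: {"type":"object","properties":{"targets":{"type":"array"},"force":{"type":"number"}},"required":["targets"]}

```bash
mkdir -p pics; ls; python3 - <<'E'
from plant import *
import cv2,pickle
s=observe();print(s)
for n in("top","scene"):
    f=grab_frame(n);pickle.dump(f,open(f"pics/{n}0.pkl","wb"))
    cv2.imwrite(f"pics/{n}0.png",f["frame"][:,:,::-1]);print(n,f["fx"],f["fy"],f["cx"],f["cy"],f["dist"],f["pose"])
E
```

```text
pics
{'t': 0.0, 'qpos': array([-1.37568534e+00,  9.18717220e-02,  1.23185443e+00,  3.13552878e-05,
        1.81978765e+00, -5.66972955e-02]), 'joint_velocities': array([ 0.00114454, -0.00060456, -0.00109524,  0.00169713, -0.00065084,
        0.00116837]), 'effort': array([ 6.54329284e-06, -4.46446788e+01, -4.06449687e+01,  6.99665258e-02,
        2.91547109e-02, -1.14473414e-04]), 'position': array([ 0.14945482, -0.58083199,  0.2405169 ]), 'orientation': array([[ 9.68461566e-01,  2.49162752e-01, -3.42653318e-04],
       [ 2.49162949e-01, -9.68459731e-01,  1.89059656e-03],
       [ 1.39220301e-04, -1.91634661e-03, -9.99998154e-01]]), 'ft_force': array([ 0.05089196, -0.13552253,  0.38896668]), 'torque': array([ 0.05081248, -0.04625831,  0.07222533]), 'finger_force': 0.0, 'opening': 0.08758570723996228}
top 515.0961769640409 515.0961769640409 321.67574440752526 238.57177798750786 [-0.10618038  0.          0.          0.          0.        ] [[ 0.02663305 -0.98313947  0.18090732  0.34692803]
 [-0.99962707 -0.02510053  0.01075577 -0.00789787]
 [-0.00603356 -0.18112631 -0.98344133  1.66633199]
 [ 0.          0.          0.          1.        ]]
scene 465.20927935206987 465.20927935206987 320.87609818945964 239.69714645773018 [-0.10899207  0.          0.          0.          0.        ] [[-0.14578426  0.73637158 -0.66068438  1.56982039]
 [ 0.98918679  0.11930646 -0.08529637  0.10700612]
 [ 0.0160141  -0.66597513 -0.74580204  1.25123959]
 [ 0.          0.          0.          1.        ]]
```

View pics/top0.png

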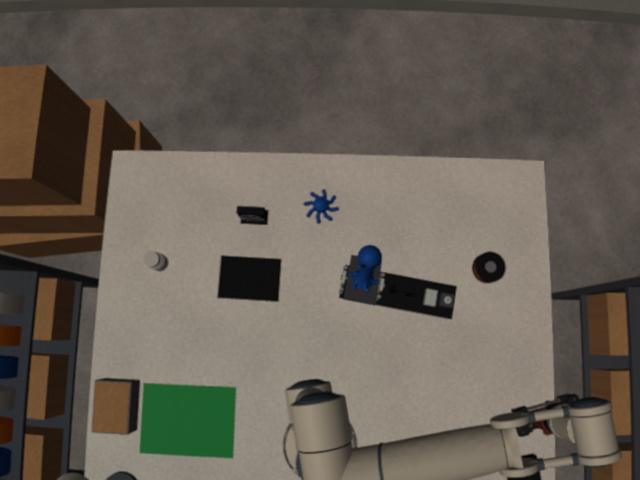

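View pics/scene0.png

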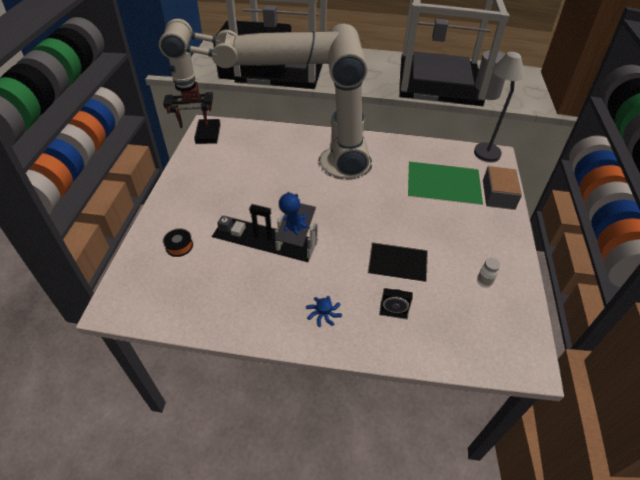

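The top view shows the carrier (plate corners about (340,297) to (455,317)), its bar near (403,292), the figure's head at (370,257) leaning to world +x, the mat around (250,278), the fan at (252,215), the octopus at (321,206), the spool at (489,267) and the jar at (155,261). The scene view agrees, and the handle's bar is at (262,211).

```bash
cat > h.py <<'E'
import numpy as np,cv2
def cloud(f,T=None):
    K=np.array([[f["fx"],0,f["cx"]],[0,f["fy"],f["cy"]],[0,0,1]])
    v,u=np.mgrid[0:480,0:640]
    p=cv2.undistortPointsIter(np.stack([u,v],-1).reshape(-1,1,2).astype(np.float32),K,np.array(f["dist"]),None,None,(3,40,1e-9)).reshape(480,640,2)
    z=f["range_z"];P=np.dstack([p*z[...,None],z]).astype(float)
    T=f["pose"] if T is None else T
    return P@T[:3,:3].T+T[:3,3]
E
python3 - <<'E'
from h import *
import pickle
f=pickle.load(open("pics/top0.pkl","rb"));W=cloud(f);rgb=f["frame"].astype(int)
X,Y,Z=W[...,0],W[...,1],W[...,2]
v,u=np.mgrid[0:480,0:640]
print("table z",np.median(Z[330:370,340:420]))
def rect(m,n):
    p=W[m][:,:2].astype(np.float32); print(n,len(p),cv2.minAreaRect(p),"z",np.round(np.percentile(W[m][:,2],[5,50,95]),4),"mean",p.mean(0).round(4))
dark=rgb.max(2)<45
R=lambda a,b,c,d:(u>=a)&(u<=b)&(v>=c)&(v<=d)
rect(R(212,286,250,306)&dark&(Z<.02),"mat")
rect(R(330,465,255,325)&(Z<.03)&dark,"base")
rect(R(330,465,240,325)&(Z>.03)&(X<1),"carrier high")
bar=R(380,425,260,315)&(Z>.12)&(Z<.17);rect(bar,"bar")
rect(R(425,465,280,325)&(Z>.03),"motor")
blue=(rgb[...,2]>rgb[...,0]+40)
rect(R(340,400,235,300)&blue&(Z>.26),"head")
rect(R(335,400,235,310)&blue,"fig")
rect(R(230,275,200,228)&(Z>.03),"fan")
rect(R(295,345,185,225)&(Z>.01),"octo")
rect(R(465,512,245,290)&(Z>.015),"spool")
rect(R(135,175,240,280)&(Z>.02),"jar")
big=cv2.resize(f["frame"][230:330,330:470],None,fx=5.5,fy=5.5,interpolation=cv2.INTER_CUBIC)[:,:,::-1]
cv2.imwrite("pics/topcrop.png",cv2.convertScaleAbs(big,alpha=1.8,beta=20))
E
```

```text
table z -0.0007640022393877732
mat 2407 ((0.5172000527381897, 0.24289098381996155), (0.19263266026973724, 0.13515262305736542), 88.41575622558594) z [-0.0034  0.0033  0.0097] mean [0.5166 0.2423]
base 1697 ((0.48516231775283813, -0.24025607109069824), (0.363407701253891, 0.10492457449436188), 80.6437759399414) z [-0.0011  0.0056  0.0126] mean [ 0.4733 -0.2864]
carrier high 2450 ((0.500232458114624, -0.19029667973518372), (0.2155812829732895, 0.42498382925987244), 13.149435043334961) z [0.0447 0.1473 0.2908] mean [ 0.5016 -0.1512]
bar 259 ((0.48834002017974854, -0.2152206301689148), (0.12903572618961334, 0.0574776865541935), 64.170654296875) z [0.1264 0.1495 0.1563] mean [ 0.4851 -0.2338]
motor 227 ((0.42742466926574707, -0.20730583369731903), (0.06604484468698502, 0.42498382925987244), 13.149435043334961) z [0.0311 0.0447 0.0553] mean [ 0.4565 -0.369 ]
head 376 ((0.45920535922050476, -0.08440352976322174), (0.05820602551102638, 0.265423059463501), 68.09844207763672) z [0.2721 0.2861 0.2954] mean [ 0.5526 -0.1209]
fig 766 ((0.45642057061195374, -0.08615604788064957), (0.08676538616418839, 0.26697635650634766), 61.76313781738281) z [0.1383 0.2298 0.2938] mean [ 0.5297 -0.1165]
fan 407 ((0.5618558526039124, 0.11037135124206543), (0.48367631435394287, 0.08236244320869446), 38.486724853515625) z [0.0449 0.0931 0.1026] mean [0.7111 0.2315]
octo 467 ((0.5907148122787476, -0.018590465188026428), (0.4767751395702362, 0.12479042261838913), 9.824092864990234) z [0.0108 0.0199 0.0573] mean [0.752  0.0156]
spool 769 ((0.44931939244270325, -0.30397510528564453), (0.09972569346427917, 0.6196715831756592), 27.583271026611328) z [0.0331 0.0396 0.0475] mean [ 0.564  -0.5247]
jar 369 ((0.46935757994651794, 0.27264660596847534), (0.6095854043960571, 0.05641266703605652), 71.71080017089844) z [0.0297 0.0935 0.1036] mean [0.5531 0.5268]
```

View pics/topcrop.png

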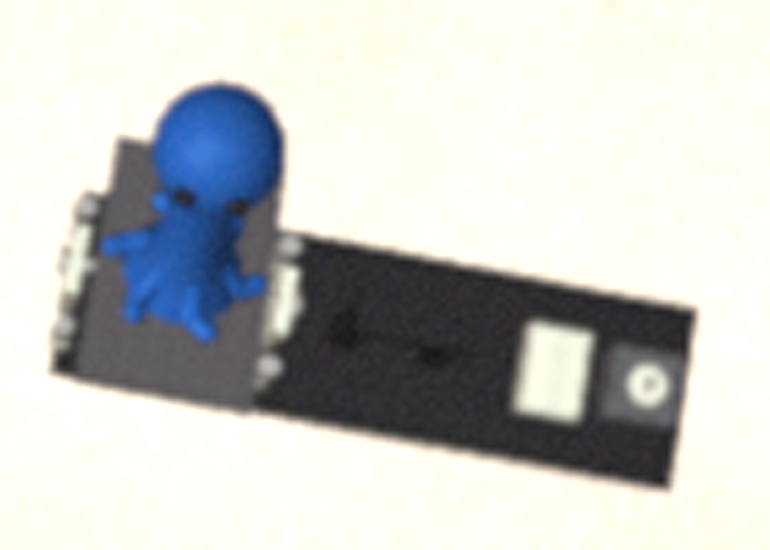

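```bash
cat >> h.py <<'E'
from scipy.optimize import least_squares
def head(f,zmin=.22,box=None,r=.034):
    """sphere fit to the blue head"""
    W=cloud(f);c=f["frame"].astype(int)
    m=(c[...,2]>c[...,0]+35)&(f["range_z"]>0)&(W[...,2]>zmin)
    if box is not None: m&=(np.abs(W[...,0]-box[0])<.12)&(np.abs(W[...,1]-box[1])<.12)
    p=W[m]; 
    if len(p)<40: return None
    s=least_squares(lambda x:np.linalg.norm(p-x,axis=1)-r,p.mean(0)-[0,0,.02],loss="soft_l1",f_scale=.002)
    return s.x,len(p),np.std(s.fun)
E
python3 - <<'E'
from h import *
import pickle
for n in("top","scene"):
    f=pickle.load(open(f"pics/{n}0.pkl","rb"))
    print(n,head(f,.245,(.55,-.12)))
    W=cloud(f);c=f["frame"].astype(int)
    yaw=np.radians(80.64);ey=np.array([np.cos(yaw),np.sin(yaw)]);ex=np.array([ey[1],-ey[0]])
    L=(W[...,:2]-[.4844,-.2452])
    lx,ly=L@ex,L@ey
    m=(W[...,2]>.135)&(W[...,2]<.165)&(abs(lx)<.04)&(abs(ly)<.06)&(c.max(2)<70)
    print("bar",m.sum(),"lx",np.percentile(lx[m],[3,50,97]).round(4),"ly",np.percentile(ly[m],[3,50,97]).round(4),"z",np.median(W[m][:,2]),cv2.minAreaRect(W[m][:,:2].astype(np.float32)))
    m=(W[...,2]<.03)&(c.max(2)<60)&(abs(lx)<.1)&(abs(ly)<.25)
    print("base",m.sum(),np.percentile(lx[m],[1,99]).round(4),np.percentile(ly[m],[.5,99.5]).round(4),cv2.minAreaRect(W[m][:,:2].astype(np.float32)))
    m=(c.max(2)<50)&(W[...,2]<.02)&(abs(W[...,0]-.517)<.12)&(abs(W[...,1]-.243)<.14)
    print("mat",cv2.minAreaRect(W[m][:,:2].astype(np.float32)))
E
```

```text
top (array([ 0.55867541, -0.12492984,  0.25983828]), 385, np.float64(0.0022277133335958156))
bar 215 lx [-0.0126 -0.0015  0.011 ] ly [-0.0329  0.0004  0.0344] z 0.150510383724479 ((0.48378193378448486, -0.24512936174869537), (0.07140026241540909, 0.024720894172787666), 79.98584747314453)
base 1803 [-0.0525  0.052 ] [-0.1771  0.1827] ((0.4819304049015045, -0.2788357138633728), (0.44914302229881287, 0.1445186734199524), 87.3813705444336)
mat ((0.5174603462219238, 0.24291488528251648), (0.1948375701904297, 0.13528618216514587), 88.18934631347656)
scene (array([ 0.55892993, -0.12636049,  0.26077013]), 317, np.float64(0.0022873384228874393))
bar 151 lx [-0.0062  0.0095  0.0163] ly [-0.0297  0.0035  0.0343] z 0.14937761228571422 ((0.4885715842247009, -0.244232177734375), (0.06716502457857132, 0.027600757777690887), 78.6026611328125)
base 1399 [-0.0477  0.0588] [-0.1723  0.1845] ((0.48934170603752136, -0.24033395946025848), (0.3671630322933197, 0.11157096177339554), 80.66101837158203)
mat ((0.520815908908844, 0.24321237206459045), (0.19358310103416443, 0.1438959538936615), 88.11133575439453)
```

Call:
drive_tool(targets=[[[0,0,0],[0,0,-6.6],1],[[0,0,0],[0,0,-6.6],1],[[0,0,0],[0,0,-6.6],1],[[0,0,0],[0,0,-6.6],1],[[0,0,0],[0,0,-6.6],1],[[0,0,0],[0,0,-6.6],1],[[0,0,0],[0,0,-6.6],1],[[0,0,0],[0,0,-6.6],1],[[0,0,0],[0,0,-6.6],1],[[0,0,0],[0,0,-6.6],1]])

```text
t: 0.93
position: [0.1495, -0.5809, 0.2409]
orientation: [[0.161, 0.987, -0.0], [0.987, -0.161, 0.001], [0.001, -0.0, -1.0]]
ft_force: [-0.6, 0.4, 0.8]
opening: 0.0879
finger_force: 0.0
```

Call:
drive_tool(targets=[[[10,7,0],[0,0,0],1],[[20,14.4,0],[0,0,0],1],[[27,19.4,0],[0,0,0],1],[[27,19.4,0],[0,0,0],1],[[27,19.4,0],[0,0,0],1],[[27,19.4,0],[0,0,0],1],[[27,19.4,0],[0,0,0],1],[[27,19.4,0],[0,0,0],1],[[27,19.4,0],[0,0,0],1],[[27,19.4,0],[0,0,0],1],[[27,19.4,0],[0,0,0],1],[[27,19.4,0],[0,0,0],1],[[27,19.4,0],[0,0,0],1],[[27,19.4,0],[0,0,0],1],[[20,14,0],[0,0,0],1],[[11.5,8.4,0],[0,0,0],1],[[0,0,0],[0,0,0],1],[[0,0,0],[0,0,0],1]])

```text
t: 2.43
position: [0.4864, -0.246, 0.2413]
orientation: [[0.167, 0.986, -0.001], [0.986, -0.167, 0.0], [0.0, -0.001, -1.0]]
ft_force: [-0.9, -0.3, 0.4]
opening: 0.0878
finger_force: 0.0
```

```bash
python3 - <<'E'
from h import *
from plant import *
s=observe();print(s["position"],s["orientation"].round(4).tolist(),s["t"],s["ft_force"])
f=grab_frame("wrist")
T=np.eye(4);T[:3,:3]=s["orientation"];T[:3,3]=s["position"]
W=cloud(f,T@f["tool_from_camera"]);c=f["frame"]
cv2.imwrite("pics/wrist1.png",c[:,:,::-1])
L=(W-s["position"])@s["orientation"]
m=(W[...,2]>.145)&(W[...,2]<.157)&(abs(L[...,0])<.05)&(abs(L[...,1])<.03)
print(m.sum(),[np.percentile(L[m][:,i],[2,50,98]).round(4) for i in range(3)],cv2.minAreaRect(L[m][:,:2].astype(np.float32)))
E
```

```text
[ 0.48642728 -0.2459668   0.2412577 ] [[0.1669, 0.986, -0.0009], [0.986, -0.1669, 0.0002], [0.0001, -0.0009, -1.0]] 2.4333 [-0.94015856 -0.28452772  0.41513222]
4821 [array([-0.0326,  0.0031,  0.0352]), array([-0.0144, -0.0029,  0.0086]), array([0.0889, 0.0902, 0.0917])] ((0.0009259358048439026, -0.0029970016330480576), (0.07044897973537445, 0.02404709719121456), 0.05279550328850746)
```

Call:
drive_tool(targets=[[[1,-3,8],[0,0,0],1],[[0,0,14],[0,0,0],1],[[0,0,16],[0,0,0],1],[[0,0,16],[0,0,0],1],[[0,0,16],[0,0,0],1],[[0,0,14],[0,0,0],1],[[0,0,11],[0,0,0],1],[[0,0,6],[0,0,0],1],[[0,0,0],[0,0,0],1],[[0,0,0],[0,0,0],1]])

```text
t: 3.32
position: [0.4834, -0.2457, 0.1408]
orientation: [[0.167, 0.986, 0.0], [0.986, -0.167, -0.0], [-0.0, 0.0, -1.0]]
ft_force: [0.6, 0.5, 0.1]
opening: 0.0882
finger_force: 0.0
```

Call:
drive_tool(targets=[[[0,0,0],[0,0,0],-1],[[0,0,0],[0,0,0],-1],[[0,0,0],[0,0,0],-1],[[0,0,0],[0,0,0],-1],[[0,0,0],[0,0,0],-1],[[0,0,0],[0,0,0],-1],[[0,0,0],[0,0,0],-1],[[0,0,0],[0,0,0],-1],[[0,0,0],[0,0,0],-1],[[0,0,0],[0,0,0],-1],[[0,0,0],[0,0,0],-1],[[0,0,0],[0,0,0],-1]], force=45)

```text
t: 4.32
position: [0.4837, -0.2455, 0.1406]
orientation: [[0.166, 0.986, 0.0], [0.986, -0.166, -0.0], [-0.0, 0.0, -1.0]]
ft_force: [1.2, 0.4, -0.0]
opening: 0.0239
finger_force: 45.0
```

Call:
drive_tool(targets=[[[0,0,-2],[0,0,0],-1],[[0,0,-4],[0,0,0],-1],[[0,0,-6],[0,0,0],-1],[[0,0,-8],[0,0,0],-1],[[0,0,-8],[0,0,0],-1],[[0,0,-8],[0,0,0],-1],[[0,0,-8],[0,0,0],-1],[[0,0,-8],[0,0,0],-1],[[0,0,-8],[0,0,0],-1],[[0,0,-8],[0,0,0],-1],[[0,0,-6],[0,0,0],-1],[[0,0,-4],[0,0,0],-1],[[0,0,-2],[0,0,0],-1],[[0,0,0],[0,0,0],-1],[[0,0,0],[0,0,0],-1],[[0,0,0],[0,0,0],-1]])

```text
t: 5.65
position: [0.4834, -0.2454, 0.2199]
orientation: [[0.166, 0.986, -0.001], [0.986, -0.166, 0.001], [0.0, -0.001, -1.0]]
ft_force: [-0.5, -0.7, -9.1]
opening: 0.0243
finger_force: 45.0
```

Call:
drive_tool(targets=[[[0,0,0],[-0.5,0,0],-1],[[0,0,0],[-0.8,0,0],-1],[[0,0,0],[-1,0,0],-1],[[0,0,0],[-1,0,0],-1],[[0,0,0],[-1,0,0],-1],[[0,0,0],[-1,0,0],-1],[[0,0,0],[-1,0,0],-1],[[0,0,0],[-1,0,0],-1],[[0,0,0],[-1,0,0],-1],[[0,0,0],[-0.8,0,0],-1],[[0,0,0],[-0.5,0,0],-1]])

```text
t: 6.67
position: [0.4833, -0.2454, 0.2206]
orientation: [[0.166, 0.972, 0.165], [0.986, -0.164, -0.028], [-0.0, 0.168, -0.986]]
ft_force: [-0.2, -0.4, -8.6]
opening: 0.0234
finger_force: 45.0
```

```bash
python3 step.py 8 -.5 -.8 -1 -1 -1 -1 -1 -1 -1 -.8 -.5
```

```text
scene t 6.67 a 0.1361 c -0.1686 rel 0.305 |r| 0.1547 ey -0.0003 n 339 sd 0.0023
top t 6.72 a 0.1148 c -0.1689 rel 0.284 |r| 0.1536 ey 0.0011 n 476 sd 0.0020
tcp [ 0.4833 -0.2455  0.2207] F [ 0.2  0.4 -8.7] grip 45.0 x-tilt -0.0001
innov -0.0411 -> a 0.1364 a' -0.3451 b -0.066  c model -0.1602 cmd -0.1665
innov -0.0040 -> a 0.1165 a' -0.3699 b -0.072  c model -0.1654 cmd -0.1665
next [5.1, 5.8, 4.7, 2.9, 1.4, 0.1, -0.6, -1.2] end cmd 0.151 a,a' there [-0.046  0.006] max|a-c| 0.223
```

Call:
drive_tool(targets=[[[0,0,0],[4,0,0],-1],[[0,0,0],[5.8,0,0],-1],[[0,0,0],[5.2,0,0],-1],[[0,0,0],[3.2,0,0],-1],[[0,0,0],[1.4,0,0],-1],[[0,0,0],[0,0,0],-1],[[0,0,0],[-0.8,0,0],-1]])

```text
t: 7.35
position: [0.4843, -0.2456, 0.22]
orientation: [[0.166, 0.974, -0.156], [0.986, -0.164, 0.027], [0.0, -0.159, -0.987]]
ft_force: [-0.3, 0.2, -10.3]
opening: 0.0239
finger_force: 45.0
```

```bash
sed -i 's/LAG=.06/LAG=.03/' step.py; python3 step.py 8 4 5.8 5.2 3.2 1.4 0 -.8
```

```text
scene t 7.35 a 0.0102 c 0.1592 rel -0.149 |r| 0.1547 ey -0.0003 n 340 sd 0.0022
top t 7.40 a 0.0143 c 0.1565 rel -0.142 |r| 0.1536 ey 0.0010 n 499 sd 0.0020
tcp [ 0.484  -0.2456  0.2208] F [-0.3 -0.7 -8.1] grip 45.0 x-tilt -0.0001
innov 0.0442 -> a 0.0090 a' 0.0631 b -0.020  c model 0.1667 cmd 0.1616
innov 0.0016 -> a 0.0136 a' 0.0904 b -0.018  c model 0.1616 cmd 0.1616
next [-3.5, -4.0, -3.2, -2.2, -1.2, -0.3, 0.2, 0.6] end cmd -0.075 a,a' there [ 0.055 -0.045] max|a-c| 0.149
```

Call:
drive_tool(targets=[[[0,0,0],[-3.5,0,0],-1],[[0,0,0],[-4,0,0],-1],[[0,0,0],[-3.2,0,0],-1],[[0,0,0],[-2,0,0],-1],[[0,0,0],[-1,0,0],-1],[[0,0,0],[0,0,0],-1]])

```text
t: 7.95
position: [0.4824, -0.2454, 0.2216]
orientation: [[0.167, 0.983, 0.079], [0.986, -0.167, -0.014], [-0.001, 0.08, -0.997]]
ft_force: [-0.9, -0.3, -9.4]
opening: 0.0239
finger_force: 45.0
```

```bash
python3 step.py 8 -3.5 -4 -3.2 -2 -1 0
```

```text
scene t 7.95 a 0.0497 c -0.0804 rel 0.130 |r| 0.1545 ey -0.0001 n 334 sd 0.0020
top t 8.00 a 0.0454 c -0.0790 rel 0.124 |r| 0.1533 ey 0.0014 n 487 sd 0.0020
tcp [ 0.4826 -0.2454  0.2213] F [ 0.7 -0.4 -9.6] grip 45.0 x-tilt -0.0005
innov -0.0095 -> a 0.0501 a' -0.0192 b -0.027  c model -0.0775 cmd -0.0775
innov -0.0036 -> a 0.0469 a' -0.0366 b -0.029  c model -0.0775 cmd -0.0775
next [0.9, 1.1, 1.0, 0.8, 0.7, 0.4, 0.3, 0.1] end cmd 0.015 a,a' there [ 0.012 -0.026] max|a-c| 0.103
```

Call:
drive_tool(targets=[[[0,0,0],[0.9,0,0],-1],[[0,0,0],[1.1,0,0],-1],[[0,0,0],[1,0,0],-1],[[0,0,0],[0.8,0,0],-1],[[0,0,0],[0.7,0,0],-1],[[0,0,0],[0.4,0,0],-1],[[0,0,0],[0.3,0,0],-1],[[0,0,0],[0.1,0,0],-1]])

```text
t: 8.72
position: [0.4838, -0.2455, 0.2205]
orientation: [[0.166, 0.986, -0.014], [0.986, -0.166, 0.003], [0.0, -0.015, -1.0]]
ft_force: [0.1, 0.7, -9.6]
opening: 0.0236
finger_force: 45.0
```

```bash
python3 step.py 8 .9 1.1 1 .8 .7 .4 .3 .1
```

```text
scene t 8.72 a 0.0202 c 0.0146 rel 0.006 |r| 0.1549 ey -0.0004 n 332 sd 0.0022
top t 8.77 a 0.0205 c 0.0144 rel 0.006 |r| 0.1533 ey 0.0012 n 497 sd 0.0019
tcp [ 0.4837 -0.2455  0.2205] F [-0.1 -0.1 -8. ] grip 45.0 x-tilt 0.0001
innov 0.0084 -> a 0.0199 a' -0.0118 b -0.024  c model 0.0144 cmd 0.0150
innov 0.0011 -> a 0.0200 a' -0.0067 b -0.024  c model 0.0150 cmd 0.0150
next [-0.4, -0.4, -0.3, -0.2, 0.0, 0.0, 0.1, 0.1] end cmd -0.004 a,a' there [ 0.014 -0.016] max|a-c| 0.026
```

Call:
drive_tool(targets=[[[0,0,0],[-0.5,0,0],-1],[[0,0,0],[-0.5,0,0],-1],[[0,0,0],[-0.3,0,0],-1],[[0,0,0],[-0.2,0,0],-1],[[0,0,0],[0,0,0],-1],[[0,0,0],[0,0,0],-1],[[0,0,0],[0.1,0,0],-1],[[0,0,0],[0.1,0,0],-1]])

```text
t: 9.48
position: [0.4835, -0.2455, 0.2206]
orientation: [[0.166, 0.986, 0.008], [0.986, -0.166, -0.001], [-0.0, 0.009, -1.0]]
ft_force: [0.9, 0.6, -9.2]
opening: 0.0237
finger_force: 45.0
```

```bash
python3 step.py 10 -.5 -.5 -.3 -.2 0 0 .1 .1
```

```text
scene t 9.48 a 0.0170 c -0.0085 rel 0.026 |r| 0.1547 ey -0.0003 n 332 sd 0.0021
top t 9.53 a 0.0162 c -0.0084 rel 0.025 |r| 0.1534 ey 0.0010 n 495 sd 0.0019
tcp [ 0.4836 -0.2455  0.2206] F [ 0.6  0.1 -9.2] grip 45.0 x-tilt 0.0001
innov 0.0063 -> a 0.0168 a' -0.0138 b -0.021  c model -0.0083 cmd -0.0077
innov 0.0001 -> a 0.0162 a' -0.0143 b -0.021  c model -0.0077 cmd -0.0077
next [0.1, 0.1, 0.1, 0.1, 0.1, 0.1, 0.1, 0.0, 0.1, 0.0] end cmd 0.006 a,a' there [ 0.005 -0.007] max|a-c| 0.02
```

Call:
drive_tool(targets=[[[0,0,0],[-0.1,0,0],-1],[[0,0,0],[0,0,0],-1],[[0,0,0],[0.1,0,0],-1],[[0,0,0],[0.1,0,0],-1],[[0,0,0],[0.1,0,0],-1],[[0,0,0],[0.1,0,0],-1],[[0,0,0],[0.1,0,0],-1],[[0,0,0],[0,0,0],-1],[[0,0,0],[0.1,0,0],-1],[[0,0,0],[0,0,0],-1]])

```text
t: 10.42
position: [0.4836, -0.2455, 0.2206]
orientation: [[0.166, 0.986, -0.0], [0.986, -0.166, 0.0], [0.0, -0.0, -1.0]]
ft_force: [0.3, 0.1, -9.7]
opening: 0.0238
finger_force: 45.0
```

```bash
python3 step.py 12 -.1 0 .1 .1 .1 .1 .1 0 .1 0
```

```text
scene t 10.42 a 0.0045 c 0.0002 rel 0.004 |r| 0.1547 ey -0.0003 n 335 sd 0.0023
top t 10.47 a 0.0021 c 0.0000 rel 0.002 |r| 0.1536 ey 0.0011 n 495 sd 0.0019
tcp [ 0.4836 -0.2455  0.2206] F [ -0.1  -0.2 -10.2] grip 45.0 x-tilt 0.0
innov 0.0070 -> a 0.0043 a' -0.0127 b -0.018  c model 0.0011 cmd 0.0011
innov -0.0016 -> a 0.0028 a' -0.0152 b -0.019  c model 0.0011 cmd 0.0011
next [0.2, 0.2, 0.1, 0.1, 0.0, 0.0, 0.0, -0.1, 0.0, -0.1, 0.0, -0.1] end cmd 0.007 a,a' there [-0.002  0.003] max|a-c| 0.015
```

Call:
drive_tool(targets=[[[0,0,0],[0.2,0,0],-1],[[0,0,0],[0.2,0,0],-1],[[0,0,0],[0.1,0,0],-1],[[0,0,0],[0.1,0,0],-1],[[0,0,0],[0,0,0],-1],[[0,0,0],[0,0,0],-1],[[0,0,0],[0,0,0],-1],[[0,0,0],[-0.1,0,0],-1],[[0,0,0],[0,0,0],-1],[[0,0,0],[-0.1,0,0],-1],[[0,0,0],[0,0,0],-1],[[0,0,0],[-0.1,0,0],-1]])

```text
t: 11.52
position: [0.4836, -0.2455, 0.2206]
orientation: [[0.166, 0.986, -0.005], [0.986, -0.166, 0.001], [-0.0, -0.005, -1.0]]
ft_force: [0.2, 0.9, -9.4]
opening: 0.0238
finger_force: 45.0
```

```bash
python3 step.py 12 .2 .2 .1 .1 0 0 0 -.1 0 -.1 0 -.1
```

```text
scene t 11.52 a 0.0198 c 0.0051 rel 0.015 |r| 0.1545 ey -0.0004 n 334 sd 0.0020
top t 11.57 a 0.0210 c 0.0050 rel 0.016 |r| 0.1538 ey 0.0013 n 497 sd 0.0020
tcp [ 0.4835 -0.2455  0.2207] F [-0.2 -0.9 -8.5] grip 45.0 x-tilt -0.0
innov 0.0215 -> a 0.0196 a' 0.0308 b -0.014  c model 0.0069 cmd 0.0063
innov -0.0001 -> a 0.0211 a' 0.0312 b -0.014  c model 0.0063 cmd 0.0063
next [-0.7, -0.8, -0.5, -0.3, 0.0, 0.2, 0.2, 0.3, 0.3, 0.3, 0.3, 0.2] end cmd -0.003 a,a' there [ 0.014 -0.023] max|a-c| 0.062
```

Call:
drive_tool(targets=[[[0,0,0],[-0.8,0,0],-1],[[0,0,0],[-0.9,0,0],-1],[[0,0,0],[-0.6,0,0],-1],[[0,0,0],[-0.3,0,0],-1],[[0,0,0],[0,0,0],-1],[[0,0,0],[0.2,0,0],-1],[[0,0,0],[0.3,0,0],-1],[[0,0,0],[0.3,0,0],-1]])

```text
t: 12.28
position: [0.4836, -0.2455, 0.2206]
orientation: [[0.166, 0.986, 0.025], [0.986, -0.166, -0.004], [0.0, 0.026, -1.0]]
ft_force: [0.4, -0.2, -9.5]
opening: 0.0238
finger_force: 45.0
```

```bash
sed -i 's/2e-5\*DT/2e-4*DT/' step.py; python3 step.py 12 -.8 -.9 -.6 -.3 0 .2 .3 .3
```

```text
scene t 12.28 a 0.0112 c -0.0256 rel 0.037 |r| 0.1542 ey -0.0002 n 335 sd 0.0022
top t 12.33 a 0.0102 c -0.0251 rel 0.035 |r| 0.1538 ey 0.0011 n 499 sd 0.0021
tcp [ 0.4836 -0.2455  0.2205] F [-0.  -0.1 -9.3] grip 45.0 x-tilt 0.0001
innov -0.0078 -> a 0.0114 a' -0.0493 b -0.016  c model -0.0270 cmd -0.0251
innov 0.0013 -> a 0.0096 a' -0.0498 b -0.016  c model -0.0251 cmd -0.0251
next [0.8, 0.9, 0.8, 0.4, 0.2, 0.1, -0.1, -0.2, -0.2, -0.2, -0.2, -0.2] end cmd 0.011 a,a' there [-0.007  0.011] max|a-c| 0.04
```

Call:
drive_tool(targets=[[[2,-0.2,0],[0.8,0,0],-1],[[5,-0.5,0],[0.9,0,0],-1],[[8,-0.8,0],[0.8,0,0],-1],[[11,-1.1,0],[0.4,0,0],-1],[[13,-1.3,0],[0.2,0,0],-1],[[13,-1.3,0],[0.1,0,0],-1],[[11,-1.1,0],[-0.1,0,0],-1],[[8,-0.8,0],[-0.2,0,0],-1],[[5,-0.5,0],[-0.2,0,0],-1],[[2,-0.2,0],[-0.2,0,0],-1]])

```text
t: 13.22
position: [0.4889, -0.1661, 0.2211]
orientation: [[0.165, 0.986, -0.016], [0.986, -0.165, 0.003], [0.0, -0.017, -1.0]]
ft_force: [-0.7, -0.1, -9.7]
opening: 0.024
finger_force: 45.0
```

```bash
python3 step.py 12 .8 .9 .8 .4 .2 .1 -.1 -.2 -.2 -.2
```

```text
scene t 13.22 a 0.0095 c 0.0166 rel -0.007 |r| 0.1544 ey -0.0004 n 343 sd 0.0020
top t 13.27 a 0.0102 c 0.0163 rel -0.006 |r| 0.1538 ey 0.0014 n 491 sd 0.0021
tcp [ 0.4889 -0.1664  0.2211] F [ 0.8  0.5 -8.1] grip 45.0 x-tilt -0.0001
innov 0.0176 -> a 0.0092 a' 0.0368 b -0.010  c model 0.0198 cmd 0.0185
innov -0.0009 -> a 0.0105 a' 0.0373 b -0.011  c model 0.0185 cmd 0.0185
next [-0.8, -0.9, -0.6, -0.4, -0.1, 0.0, 0.2, 0.3, 0.3, 0.3, 0.2, 0.2] end cmd -0.004 a,a' there [ 0.012 -0.019] max|a-c| 0.053
```

Call:
drive_tool(targets=[[[2,-0.2,0],[-0.8,0,0],-1],[[5,-0.5,0],[-0.8,0,0],-1],[[8,-0.8,0],[-0.6,0,0],-1],[[11,-1.1,0],[-0.3,0,0],-1],[[13,-1.3,0],[-0.1,0,0],-1],[[13,-1.3,0],[0,0,0],-1],[[11,-1.1,0],[0.2,0,0],-1],[[8,-0.8,0],[0.3,0,0],-1],[[5,-0.5,0],[0.3,0,0],-1],[[2,-0.2,0],[0.3,0,0],-1]])

```text
t: 14.15
position: [0.4942, -0.0881, 0.2207]
orientation: [[0.165, 0.986, 0.008], [0.986, -0.165, -0.001], [0.0, 0.008, -1.0]]
ft_force: [-0.3, 0.0, -9.0]
opening: 0.0233
finger_force: 45.0
```

```bash
python3 step.py 12 -.8 -.8 -.6 -.3 -.1 0 .2 .3 .3 .3 | tee /tmp/o; cat > fit.py <<'E'
import json,re
import numpy as np
from scipy.optimize import least_squares
S=json.load(open("st.json"));tc,cc=S["tc"],S["cc"]
ts=[7.35,7.95,8.72,9.48,10.42,11.52,12.28,13.22];sc=[.0102,.0497,.0202,.0170,.0045,.0198,.0112,.0095];tp=[.0143,.0454,.0205,.0162,.0021,.0210,.0102,.0102]
for m in re.findall(r"t (\S+) a (\S+) c",open("/tmp/o").read())[:1]: ts.append(float(m[0]));sc.append(float(m[1]));tp.append(float(re.findall(r"top t \S+ a (\S+)",open("/tmp/o").read())[0]))
T=np.r_[ts,np.array(ts)+.05];Am=np.r_[sc,tp];o=np.argsort(T);T=T[o];Am=Am[o]
def res(p):
    a,v,g,k,d,b=p;t=7.35;h=.01;out=[];n=0
    tt=np.arange(t,T[-1]+h,h);c=np.interp(tt-.03,tc,cc);dc=np.gradient(c,h);aa=[]
    for i in range(len(tt)):
        aa.append(a);v+=h*(g*a-k*(a-c[i])-d*(v-dc[i])+b);a+=h*v
    return np.r_[(np.interp(T,tt,aa)-Am)/.002,(g-5)/.3,(k-3.7)/.4,(d-.6)/.15,b/.05]
r=least_squares(res,[.01,.06,5,3.7,.6,0]);print("fit a0 v0 g k d b",r.x.round(3),"cost",r.cost,"res0",2e-3*np.abs(r.fun[:-4]).max())
E
python3 fit.py
```

```text
scene t 14.15 a 0.0154 c -0.0084 rel 0.024 |r| 0.1545 ey -0.0001 n 350 sd 0.0022
top t 14.20 a 0.0156 c -0.0079 rel 0.024 |r| 0.1536 ey 0.0012 n 492 sd 0.0019
tcp [ 0.4943 -0.0883  0.2206] F [-0.5  0.1 -9.4] grip 45.0 x-tilt 0.0001
innov -0.0030 -> a 0.0155 a' -0.0164 b -0.012  c model -0.0095 cmd -0.0077
innov 0.0009 -> a 0.0152 a' -0.0146 b -0.011  c model -0.0077 cmd -0.0077
next [0.1, 0.1, 0.1, 0.1, 0.0, 0.1, 0.1, 0.0, 0.0, 0.0, 0.0, 0.0] end cmd 0.003 a,a' there [ 0.003 -0.005] max|a-c| 0.02
fit a0 v0 g k d b [ 1.000e-02  5.900e-02  4.843e+00  3.777e+00  7.210e-01 -3.000e-03] cost 3.7473911468148557 res0 0.002381786850903902
```

Call:
drive_tool(targets=[[[2,-0.2,0],[0.1,0,0],-1],[[5,-0.5,0],[0.1,0,0],-1],[[8,-0.8,0],[0.1,0,0],-1],[[11,-1.1,0],[0,0,0],-1],[[13,-1.3,0],[0,0,0],-1],[[14,-1.4,0],[0,0,0],-1],[[14,-1.4,0],[0,0,0],-1],[[13,-1.3,0],[0,0,0],-1],[[11,-1.1,0],[0.1,0,0],-1],[[8,-0.8,0],[0,0,0],-1],[[5,-0.5,0],[0,0,0],-1],[[2,-0.2,0],[0,0,0],-1]])

```text
t: 15.25
position: [0.5013, 0.0181, 0.2206]
orientation: [[0.165, 0.986, 0.002], [0.986, -0.165, -0.0], [0.0, 0.002, -1.0]]
ft_force: [-0.3, 0.2, -8.5]
opening: 0.0238
finger_force: 45.0
```

```bash
sed -i 's/\[1.3,-.6,1\]/[1.07,-.72,1]/;s/3\.7\*c+\.6\*dc/3.78*c+.72*dc/;s/D\/4\*3\.7\*/D\/4*3.78*/;s/+\.6\*(cv/+.72*(cv/;s/2e-3\*DT,2e-4/4e-4*DT,3e-5/;s/\.004\*\*2/.0025**2/' step.py
python3 - <<'E'
import json;S=json.load(open("st.json"));S["x"][2]=-.003
for i in range(3):S["P"][2][i]=S["P"][i][2]=0
S["P"][2][2]=1e-4;json.dump(S,open("st.json","w"))
E
python3 step.py 12 .1 .1 .1 0 0 0 0 0 .1 0 0 0
```

```text
scene t 15.25 a 0.0032 c -0.0018 rel 0.005 |r| 0.1544 ey 0.0003 n 354 sd 0.0020
top t 15.30 a 0.0038 c -0.0017 rel 0.005 |r| 0.1536 ey 0.0014 n 459 sd 0.0020
tcp [0.5013 0.0179 0.2206] F [ 0.5  0.1 -9.7] grip 45.0 x-tilt 0.0001
innov -0.0007 -> a 0.0032 a' -0.0077 b -0.003  c model -0.0007 cmd -0.0007
innov 0.0010 -> a 0.0034 a' -0.0066 b -0.003  c model -0.0007 cmd -0.0007
next [0.0, 0.1, 0.0, 0.0, 0.0, 0.0, 0.0, 0.0, 0.0, 0.0, 0.0, 0.0] end cmd 0.001 a,a' there [ 0. -0.] max|a-c| 0.003
```

Call:
drive_tool(targets=[[[2,-0.2,0],[0,0,0],-1],[[5,-0.5,0],[0.1,0,0],-1],[[8,-0.7,0],[0,0,0],-1],[[11,-1,0],[0,0,0],-1],[[14,-1.3,0],[0,0,0],-1],[[17.5,-1.6,0],[0,0,0],-1],[[17.5,-1.6,0],[0,0,0],-1],[[17.5,-1.6,0],[0,0,0],-1],[[17.5,-1.6,0],[0,0,0],-1],[[17.5,-1.6,0],[0,0,0],-1],[[17.5,-1.6,0],[0,0,0],-1],[[17.5,-1.6,0],[0,0,0],-1],[[17.5,-1.6,0],[0,0,0],-1],[[14,-1.3,0],[0,0,0],-1],[[11,-1,0],[0,0,0],-1],[[8,-0.7,0],[0,0,0],-1],[[5,-0.5,0],[0,0,0],-1],[[2,-0.2,0],[0,0,0],-1]])

```text
t: 16.85
position: [0.518, 0.2381, 0.2204]
orientation: [[0.166, 0.986, -0.0], [0.986, -0.166, -0.0], [-0.0, -0.0, -1.0]]
ft_force: [-0.4, -0.1, -9.1]
opening: 0.0242
finger_force: 45.0
```

```bash
python3 step.py 12 0 .1 0 0 0 0 0 0 0 0 0 0 0 0 0 0 0 0
```

```text
scene t 16.85 a 0.0047 c 0.0003 rel 0.004 |r| 0.1533 ey 0.0019 n 394 sd 0.0020
top t 16.90 a 0.0016 c 0.0002 rel 0.001 |r| 0.1541 ey -0.0013 n 228 sd 0.0229
tcp [0.518  0.2379 0.2205] F [ 0.2 -0.3 -9. ] grip 45.0 x-tilt -0.0001
innov 0.0056 -> a 0.0047 a' 0.0047 b -0.002  c model 0.0011 cmd 0.0011
innov -0.0033 -> a 0.0031 a' 0.0017 b -0.003  c model 0.0011 cmd 0.0011
next [-0.1, 0.0, -0.1, 0.0, 0.0, 0.0, 0.0, 0.1, 0.0, 0.0, 0.0, 0.0] end cmd 0.000 a,a' there [ 0.002 -0.002] max|a-c| 0.006
```

Call:
drive_tool(targets=[[[0,0,0],[-0.1,0,0],-1],[[0,0,0],[0,0,0],-1],[[0,0,0],[-0.1,0,0],-1],[[0,0,0],[0,0,0],-1],[[0,0,0],[0,0,0],-1],[[0,0,0],[0,0,0],-1],[[0,0,0],[0,0,0],-1],[[0,0,0],[0.1,0,0],-1],[[0,0,0],[0,0,0],-1],[[0,0,0],[0,0,0],-1],[[0,0,0],[0,0,0],-1],[[0,0,0],[0,0,0],-1]])

```text
t: 17.95
position: [0.518, 0.2376, 0.2206]
orientation: [[0.166, 0.986, 0.002], [0.986, -0.166, -0.0], [-0.0, 0.002, -1.0]]
ft_force: [0.5, -0.2, -9.7]
opening: 0.0238
finger_force: 45.0
```

View pics/scene9.png

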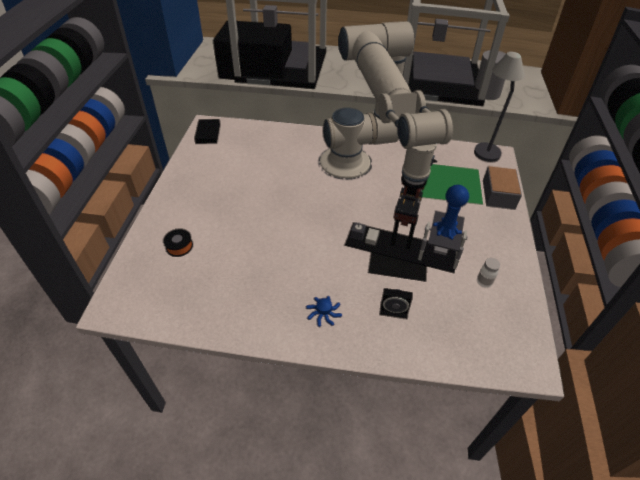

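The picture shows the figure upright (head at (457,195)) and the carrier in the air over the mat (visible around (400,265)). The fan, octopus, spool and jar have not moved. I keep holding.

Call:
drive_tool(targets=[[[0,0,0],[0.3,0,0],-1],[[0,0,0],[0.2,0,0],-1],[[0,0,0],[0.2,0,0],-1],[[0,0,0],[0.1,0,0],-1],[[0,0,0],[0,0,0],-1],[[0,0,0],[0,0,0],-1],[[0,0,0],[-0.1,0,0],-1],[[0,0,0],[-0.1,0,0],-1],[[0,0,0],[-0.1,0,0],-1],[[0,0,0],[-0.1,0,0],-1],[[0,0,0],[-0.1,0,0],-1],[[0,0,0],[0,0,0],-1]])

```text
t: 19.05
position: [0.5179, 0.2376, 0.2206]
orientation: [[0.166, 0.986, -0.003], [0.986, -0.166, 0.001], [0.0, -0.003, -1.0]]
ft_force: [0.3, 0.2, -8.9]
opening: 0.0237
finger_force: 45.0
```

```bash
python3 step.py 12 .3 .2 .2 .1 0 0 -.1 -.1 -.1 -.1 -.1 0
```

```text
scene t 19.05 a -0.0063 c 0.0033 rel -0.010 |r| 0.1533 ey 0.0018 n 391 sd 0.0022
top t 19.10 a -0.0084 c 0.0034 rel -0.012 |r| 0.1537 ey -0.0005 n 240 sd 0.0258
tcp [0.5179 0.2376 0.2206] F [-0.3  0.1 -7.7] grip 45.0 x-tilt 0.0001
innov -0.0014 -> a -0.0063 a' 0.0061 b -0.006  c model 0.0046 cmd 0.0046
innov -0.0024 -> a -0.0073 a' 0.0037 b -0.006  c model 0.0046 cmd 0.0046
next [0.0, 0.1, 0.0, 0.0, -0.1, 0.0, 0.0, -0.1, 0.0, 0.0, 0.0, 0.0] end cmd 0.002 a,a' there [-0.002  0.004] max|a-c| 0.012
```

Call:
drive_tool(targets=[[[0,0,0],[0,0,0],-1],[[0,0,0],[0.1,0,0],-1],[[0,0,0],[0,0,0],-1],[[0,0,0],[0,0,0],-1],[[0,0,0],[-0.1,0,0],-1],[[0,0,0],[0,0,0],-1],[[0,0,0],[0,0,0],-1],[[0,0,0],[-0.1,0,0],-1],[[0,0,0],[0,0,0],-1],[[0,0,0],[0,0,0],-1],[[0,0,0],[0,0,0],-1],[[0,0,0],[0,0,0],-1]])

```text
t: 20.15
position: [0.518, 0.2375, 0.2206]
orientation: [[0.166, 0.986, -0.002], [0.986, -0.166, 0.0], [-0.0, -0.002, -1.0]]
ft_force: [-0.7, -0.0, -9.8]
opening: 0.024
finger_force: 45.0
```

```bash
python3 step.py 12 0 .1 0 0 -.1 0 0 -.1 0 0 0 0
```

```text
scene t 20.15 a -0.0011 c 0.0017 rel -0.003 |r| 0.1531 ey 0.0020 n 386 sd 0.0020
top t 20.20 a -0.0010 c 0.0018 rel -0.003 |r| 0.1539 ey -0.0013 n 232 sd 0.0260
tcp [0.518  0.2375 0.2206] F [-0.   0.1 -9.1] grip 45.0 x-tilt 0.0
innov 0.0009 -> a -0.0011 a' 0.0053 b -0.006  c model 0.0028 cmd 0.0028
innov -0.0001 -> a -0.0009 a' 0.0052 b -0.006  c model 0.0028 cmd 0.0028
next [-0.1, 0.0, -0.1, 0.0, 0.0, 0.0, 0.0, 0.0, 0.1, 0.0, 0.0, 0.0] end cmd 0.001 a,a' there [ 0.    -0.001] max|a-c| 0.002
```

Call:
drive_tool(targets=[[[0,0,0],[-0.1,0,0],-1],[[0,0,0],[0,0,0],-1],[[0,0,0],[-0.1,0,0],-1],[[0,0,0],[0,0,0],-1],[[0,0,0],[0,0,0],-1],[[0,0,0],[0,0,0],-1],[[0,0,0],[0,0,0],-1],[[0,0,0],[0,0,0],-1],[[0,0,0],[0.1,0,0],-1],[[0,0,0],[0,0,0],-1],[[0,0,0],[0,0,0],-1],[[0,0,0],[0,0,0],-1]])

```text
t: 21.25
position: [0.518, 0.2375, 0.2206]
orientation: [[0.166, 0.986, -0.0], [0.986, -0.166, 0.0], [0.0, -0.0, -1.0]]
ft_force: [-0.4, 0.0, -9.2]
opening: 0.0238
finger_force: 45.0
```

```bash
python3 step.py 12 -.1 0 -.1 0 0 0 0 0 .1 0 0 0
```

```text
scene t 21.25 a 0.0045 c 0.0000 rel 0.004 |r| 0.1535 ey 0.0016 n 386 sd 0.0019
top t 21.30 a 0.0013 c 0.0000 rel 0.001 |r| 0.1535 ey 0.0000 n 228 sd 0.0134
tcp [0.518  0.2375 0.2206] F [-0.6  0.5 -8.9] grip 45.0 x-tilt -0.0
innov 0.0045 -> a 0.0044 a' 0.0043 b -0.005  c model 0.0011 cmd 0.0011
innov -0.0033 -> a 0.0028 a' 0.0010 b -0.006  c model 0.0011 cmd 0.0011
next [0.0, -0.1, 0.0, 0.0, 0.0, 0.0, 0.0, 0.0, 0.1, 0.0, 0.0, 0.0] end cmd 0.001 a,a' there [ 0.001 -0.002] max|a-c| 0.004
```

Call:
drive_tool(targets=[[[0,0,0],[-0.1,0,0],-1],[[0,0,0],[0,0,0],-1],[[0,0,0],[0,0,0],-1],[[0,0,0],[0,0,0],-1],[[0,0,0],[0,0,0],-1],[[0,0,0],[0,0,0],-1],[[0,0,0],[0,0,0],-1],[[0,0,0],[0,0,0],-1],[[0,0,0],[0.1,0,0],-1],[[0,0,0],[0,0,0],-1],[[0,0,0],[0,0,0],-1],[[0,0,0],[0,0,0],-1]])

```text
t: 22.35
position: [0.518, 0.2375, 0.2206]
orientation: [[0.166, 0.986, -0.0], [0.986, -0.166, 0.0], [0.0, -0.0, -1.0]]
ft_force: [-0.1, 0.0, -9.3]
opening: 0.0236
finger_force: 45.0
```

```bash
python3 step.py 12 -.1 0 0 0 0 0 0 0 .1 0 0 0
```

```text
scene t 22.35 a -0.0037 c 0.0000 rel -0.004 |r| 0.1530 ey 0.0019 n 385 sd 0.0020
top t 22.40 a -0.0065 c -0.0000 rel -0.006 |r| 0.1541 ey -0.0013 n 229 sd 0.0230
tcp [0.518  0.2375 0.2206] F [ 0.7  0.5 -9.5] grip 45.0 x-tilt 0.0
innov -0.0051 -> a -0.0036 a' -0.0075 b -0.007  c model 0.0011 cmd 0.0011
innov -0.0024 -> a -0.0054 a' -0.0101 b -0.008  c model 0.0011 cmd 0.0011
next [0.2, 0.2, 0.2, 0.0, 0.0, 0.0, -0.1, -0.1, -0.1, 0.0, -0.1, 0.0] end cmd 0.004 a,a' there [-0.004  0.006] max|a-c| 0.02
```

Call:
drive_tool(targets=[[[0,0,0],[0.2,0,0],-1],[[0,0,0],[0.2,0,0],-1],[[0,0,0],[0.2,0,0],-1],[[0,0,0],[0,0,0],-1],[[0,0,0],[0,0,0],-1],[[0,0,0],[0,0,0],-1],[[0,0,0],[-0.1,0,0],-1],[[0,0,0],[-0.1,0,0],-1],[[0,0,0],[-0.1,0,0],-1],[[0,0,0],[0,0,0],-1],[[0,0,0],[-0.1,0,0],-1],[[0,0,0],[0,0,0],-1]])

```text
t: 23.45
position: [0.5179, 0.2375, 0.2206]
orientation: [[0.166, 0.986, -0.003], [0.986, -0.166, 0.001], [0.0, -0.003, -1.0]]
ft_force: [-0.1, -0.9, -8.9]
opening: 0.0237
finger_force: 45.0
```

```bash
python3 step.py 12 .2 .2 .2 0 0 0 -.1 -.1 -.1 0 -.1 0
```

```text
scene t 23.45 a 0.0067 c 0.0033 rel 0.003 |r| 0.1533 ey 0.0017 n 385 sd 0.0021
top t 23.50 a 0.0065 c 0.0034 rel 0.003 |r| 0.1540 ey -0.0013 n 231 sd 0.0261
tcp [0.5179 0.2375 0.2206] F [-0.   0.5 -8.1] grip 45.0 x-tilt 0.0001
innov 0.0103 -> a 0.0065 a' 0.0183 b -0.005  c model 0.0046 cmd 0.0046
innov -0.0009 -> a 0.0069 a' 0.0178 b -0.005  c model 0.0046 cmd 0.0046
next [-0.3, -0.4, -0.2, -0.2, 0.0, 0.1, 0.1, 0.1, 0.1, 0.2, 0.1, 0.0] end cmd -0.002 a,a' there [ 0.006 -0.009] max|a-c| 0.025
```

Call:
drive_tool(targets=[[[0,0,0],[-0.3,0,0],-1],[[0,0,0],[-0.4,0,0],-1],[[0,0,0],[-0.2,0,0],-1],[[0,0,0],[-0.2,0,0],-1],[[0,0,0],[0,0,0],-1],[[0,0,0],[0.1,0,0],-1],[[0,0,0],[0.1,0,0],-1],[[0,0,0],[0.1,0,0],-1],[[0,0,0],[0.1,0,0],-1],[[0,0,0],[0.2,0,0],-1],[[0,0,0],[0.1,0,0],-1],[[0,0,0],[0,0,0],-1]])

```text
t: 24.55
position: [0.5181, 0.2375, 0.2205]
orientation: [[0.166, 0.986, 0.003], [0.986, -0.166, -0.001], [-0.0, 0.003, -1.0]]
ft_force: [-0.1, -0.0, -8.9]
opening: 0.024
finger_force: 45.0
```

```bash
python3 step.py 12 -.3 -.4 -.2 -.2 0 .1 .1 .1 .1 .2 .1 0
```

```text
scene t 24.55 a 0.0002 c -0.0032 rel 0.003 |r| 0.1533 ey 0.0016 n 384 sd 0.0021
top t 24.60 a -0.0001 c -0.0034 rel 0.003 |r| 0.1541 ey -0.0012 n 229 sd 0.0265
tcp [0.5181 0.2375 0.2205] F [-0.3  0.5 -8.7] grip 45.0 x-tilt -0.0001
innov -0.0051 -> a 0.0002 a' -0.0155 b -0.007  c model -0.0024 cmd -0.0024
innov 0.0004 -> a -0.0003 a' -0.0153 b -0.006  c model -0.0024 cmd -0.0024
next [0.2, 0.3, 0.1, 0.1, 0.0, 0.0, 0.0, -0.1, -0.1, 0.0, -0.1, -0.1] end cmd 0.004 a,a' there [-0.003  0.004] max|a-c| 0.015
```

Call:
drive_tool(targets=[[[0,0,0],[0.2,0,0],-1],[[0,0,0],[0.3,0,0],-1],[[0,0,0],[0.1,0,0],-1],[[0,0,0],[0,0,0],-1],[[0,0,0],[0,0,0],-1],[[0,0,0],[0,0,0],-1],[[0,0,0],[-0.1,0,0],-1],[[0,0,0],[-0.1,0,0],-1],[[0,0,0],[-0.1,0,0],-1],[[0,0,0],[0,0,0],-1]])

```text
t: 25.48
position: [0.5179, 0.2376, 0.2207]
orientation: [[0.166, 0.986, -0.001], [0.986, -0.166, 0.0], [0.0, -0.001, -1.0]]
ft_force: [-0.1, 0.1, -9.4]
opening: 0.0243
finger_force: 45.0
```

```bash
python3 step.py 10 .2 .3 .1 0 0 0 -.1 -.1 -.1 0
```

```text
scene t 25.48 a -0.0061 c 0.0015 rel -0.008 |r| 0.1532 ey 0.0020 n 385 sd 0.0021
top t 25.53 a -0.0116 c 0.0016 rel -0.013 |r| 0.1534 ey -0.0008 n 235 sd 0.0231
tcp [0.5179 0.2376 0.2206] F [ 0.5  0.1 -8.6] grip 45.0 x-tilt 0.0001
innov -0.0009 -> a -0.0061 a' -0.0028 b -0.007  c model 0.0028 cmd 0.0028
innov -0.0053 -> a -0.0092 a' -0.0084 b -0.008  c model 0.0028 cmd 0.0028
next [0.2, 0.2, 0.2, 0.1, -0.1, 0.0, -0.1, -0.1, -0.1, -0.1] end cmd 0.006 a,a' there [-0.006  0.01 ] max|a-c| 0.025
```

Call:
drive_tool(targets=[[[0,0,0],[0.2,0,0],-1],[[0,0,0],[0.2,0,0],-1],[[0,0,0],[0,0,0],-1],[[0,0,0],[0,0,0],-1],[[0,0,0],[-0.1,0,0],-1],[[0,0,0],[0,0,0],-1]])

```text
t: 26.08
position: [0.518, 0.2375, 0.2206]
orientation: [[0.166, 0.986, -0.007], [0.986, -0.166, 0.001], [-0.0, -0.007, -1.0]]
ft_force: [0.5, 0.5, -8.4]
opening: 0.0239
finger_force: 45.0
```

```bash
python3 step.py 6 .2 .2 0 0 -.1 0; python3 - <<'E'
from plant import *
print(job_done())
E
```

```text
scene t 26.08 a -0.0048 c 0.0069 rel -0.012 |r| 0.1532 ey 0.0020 n 382 sd 0.0020
top t 26.13 a -0.0048 c 0.0069 rel -0.012 |r| 0.1539 ey -0.0009 n 243 sd 0.0289
tcp [0.518  0.2375 0.2206] F [ -0.3   0.4 -10. ] grip 45.0 x-tilt 0.0
innov 0.0061 -> a -0.0053 a' 0.0110 b -0.005  c model 0.0080 cmd 0.0080
innov -0.0001 -> a -0.0048 a' 0.0114 b -0.005  c model 0.0080 cmd 0.0080
next [-0.1, -0.2, -0.1, -0.1, 0.0, -0.1] end cmd -0.002 a,a' there [-0.     0.003] max|a-c| 0.009
the job is handed in; nothing more can be done
None
```

I handed the job in at about 26 s: the figure came upright and balanced where it stood, was carried over the mat still balanced, and was held there about 9 s, ending within about 0.005 rad of vertical with the carrier still gripped in the air; the hand-in gave no verdict.

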